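# Angle the power strip past the post into its bench dock

### The job

Push the black power strip across the bench with the fingertips, nose end first: angle that end in behind the yellow post, then swing the plain end in, until the strip lies fully home in the aluminium dock, flat along its back rail between the two end cheeks. Do not pinch, lift or tip the strip, and leave the other things on the bench where they are.

Things in the scene. Friction and masses are not known exactly. Their poses are not given: they have to be found in the camera images.
- strip: Loose black power strip, 0.3-0.5 kg: body 54 wide, 295 long, 42 mm high, upright sides, rocker switch on top, plus a stiff nose (14 wide, 20 long, mm) at the switch end. Origin mid underside; y lengthwise: plain flat end at +158, body ends at -137, nose tip at -157; long sides at x -26 and +28; z up. Starts before the dock, right of the post, nose roughly to the left.
- nose_end (a point): Tip of the strip's nose, 20 mm above its underside, on its lengthwise centre line (strip x = +1 mm).
- plain_end (a point): Middle of the strip's plain flat end face, 20 mm above its underside, on the centre line.
- middle (a point): Point on the strip's lengthwise centre line, 20 mm above its underside, half way between nose tip and plain end.
- dock: Aluminium dock fixed to the bench, 34 mm high, no floor, open towards the robot. Origin on the bench, mid inner face of the back rail; +x away from the robot, +y left along the rail. Inside 345 mm long: left cheek's inner face at y +172.5, reaching from the rail to x -75; right cheek's at y -172.5, reaching to x -55 mm. Rail and cheeks 10 mm thick.
- post: Yellow upright post with a black band, fixed to the bench, 20 mm in diameter, 55 mm high; origin at its foot on its axis. Stands before the left part of the dock's mouth, axis 94 mm in front of the back rail (84 mm clear between) and 60 to 75 mm right of the left cheek's inner face, so the strip cannot go in broadside.
- media_bottle: Loose bystander: small glass bottle with blue cap, 56 mm in diameter, 101 mm high; origin at its foot. Leave it.
- sample_cup: Loose bystander: small clear cup, 29 mm in diameter, 49 mm high; origin at its foot. Leave it.
- tube_rack: Loose bystander: white tube rack, 94 x 196 x 34 mm; origin at the centre of its underside. Leave it.
- slide_box: Loose bystander: small white and blue carton, 40 x 64 x 28 mm; origin at the centre of its underside. Leave it.
- petri_dish: Loose bystander: closed round dish, 62 mm in diameter, 16 mm high; origin at the centre of its underside. Leave it.

How it is judged:
On the way:
1. the strip's nose is in behind the post while the plain end is still outside the dock (y of nose_end in the frame of post above 0.012 m and x of nose_end in the frame of dock above -0.084 m and x of plain_end in the frame of dock below -0.055 m), for 0.1 s.
At the end, for the whole second after the job is handed in: The strip lies at rest flat on the bench inside the dock, nose to the left, between the cheeks, both ends home on the back rail to within about 8 mm (x of nose_end in the frame of dock between -0.036 and -0.02 m and x of plain_end in the frame of dock between -0.036 and -0.02 m and y of nose_end in the frame of dock below 0.176 m and y of plain_end in the frame of dock above -0.176 m and height (world z) of strip below 0.006 m and angle between strip's own z axis and vertical below 0.05 rad and linear speed of strip below 0.01 m/s); the robot touches nothing.
It fails at once if the strip is lifted off the bench (height (world z) of strip above 0.012 m).
It fails at once if the strip is tipped (angle between strip's own z axis and vertical above 0.15 rad).
It fails at once if a bystander is disturbed (distance of any of media_bottle, sample_cup, tube_rack, slide_box, petri_dish from where it was at the start of the episode above 0.015 m).
It also fails if it takes over 72 s, if anything falls off the work surface, if the arm or the gripper's body presses on something with over 40 N, if the wrist force passes 120 N, or if a joint passes its speed limit or range.

### The arm

A 6-joint arm with a two-finger parallel gripper is mounted at the origin on a cart in front of the work surface, level with it; the furniture and walls round the work are solid. World frame = base frame: x ahead of the robot, y to its left, z up, the work surface at z = 0. Lengths are in m, angles in rad, forces in N, time in s.
With the tool pointing down it reaches from about 0.3 to 0.875 m from the base axis. Payload 6.4 kg.
Tool frame: the origin (TCP) lies midway between the tips of the shut fingers; the grasp point (between the pads) lies 19 mm behind it (ctrl.tcp_to_grasp is the distance from the TCP to the grasp point, in m); z points along the fingers, y is the direction in which the jaws open and shut (so a half turn about z gives the same grasp; the last joint's range is limited). The gripper opens to 85 mm and grips with 20 to 120 N. Pads are 22 mm wide; open, the fingers measure 114 mm over their backs; the gripper's body (76 mm by 85 mm) begins 54 mm behind the grasp point. The pads swing forward as they close: fully open they stand 13 mm farther back than shut.
Start: joints at [-1.403, 0.181, 1.607, -0, 1.354, -0.206], TCP at [0.21, -0.535, 0.231] pointing down, gripper open.
Joint ranges: [-2.99, 2.99], [-0.89, 2.07], [0.3, 2.58], [-1.14, 4.28], [0, 2.63], [-3.12, 3.12]. Speed limits (rad/s): [2.57, 2.57, 3.01, 3.14, 3.14, 3.14].

### API

Orientations are given as a unit quaternion [w, x, y, z].
In Python, from bench import monitor, imaging, order, spotter, ctrl gives the robot as it stands.
- The arm moves only by the shell command python3 -m pendant 'ROWS'. ROWS is JSON, a list that holds one entry, the list of rows, each a list of 5 numbers: the shift along the world's x, y, z in mm, then the turn about the world's z in degrees, then the finger opening in mm, from 0 to 85.4. A call has 1 to 8 rows; each row shifts and turns the commanded pose from where the row before left it; what a row does not reach is not made up. A row lasts 1/8 s, in which the tool goes at most 62.5 mm and 10.7 degrees, less where a joint would pass 70% of its speed; a pose out of reach is approached as far as the arm can. A call with a gripper value outside its range is refused whole. The fingers move at their own pace and stop on an object; the grip force is fixed at half the most. Time passes only in rows, so rows that do not move let the fingers close. It gives the time, the measured TCP pose, the force and the opening at its end, in the units of the state.
- monitor.get_obs(): the state, without advancing time (a new reading comes with each control period).
- imaging.camera(name): name is "scene" or "top" or "wrist"; returns a dict with "img" (420x560x3 uint8, red, green, blue), "vfov" (degrees; the focal length in pixels is half the picture's height over the tangent of half this angle, whatever the lens; pixels are square), "cx", "cy" (the principal point, pixels), "origin" and "orientation" of the camera in the world. Camera axes: x right, y down, z forward; pixel columns grow to the right and rows downward; lengths in m; the calibration is good to about 2 mm. A picture is of the moment at which its call begins. There is no depth.
- order.hand_in(): hands the job in, once; it reports no verdict.
Trained networks look in the newest picture that a camera, given by its name, has taken for a name from the list of things; names that differ only in an ending like _2 or _b are one class to them, and where a whole thing is asked for, a point or a joint stands for the part that bears it (a point fixed in the world has none). Each returns a list of dicts, best first, with "confidence" (0 to 1); they miss things now and then, are a little off and sometimes report something else, mostly with a low value. They report only what shows in the picture. A call takes as long as a camera call.
- spotter.recognise(camera, thing): "at" ([x, y, z] in m, in the coordinates of the camera as it stood for that picture, good to about 4 mm: the middle of the surface that is visible of it).
- spotter.tip_of(camera, thing): "at" ([x, y, z] in m, in the coordinates of the camera as it stood for that picture, good to about 4 mm: a listed point, or the origin of a listed thing).
The state is a dict: "time_s": time; "q": joint angles; "dq": joint speeds; "joint_efforts": joint torques, N m; "eef_pos": TCP position; "eef_rot": TCP orientation; "wrist_force": force on the tool from outside, world axes, zero at the start; "torque": the same for the moment, N m; "opening": opening from 0.0 (shut) to 1.0 (fully open).
Only numpy, scipy, OpenCV 4.12 (cv2) and the standard library are available. Lean on these libraries where they do the work, as an engineer would, in place of code of your own. Each camera call takes 0.05 s, during which the arm holds its last target. There are 200 camera calls.

## Working session

There is one attempt and no reset: what is moved stays moved. The work goes in short steps, Python scripts to look and compute and a shell command to move; the robot and the scene stay as the last step left them, time stands still between calls to the robot, and variables do not carry over. Pictures are saved under pics/ and viewed, about 8 in all and at most 12, crops included, and the job is handed in when it is done.

```bash
mkdir -p pics; cat > h.py <<'E'
import numpy as np, cv2
from scipy.spatial.transform import Rotation as R
from bench import monitor, imaging, order, spotter, ctrl
def rot(q): return R.from_quat([q[1],q[2],q[3],q[0]]).as_matrix()
def cam(n,save=None):
    c=imaging.camera(n); c['R']=rot(c['orientation']); c['f']=210/np.tan(np.radians(c['vfov'])/2)
    if save: cv2.imwrite('pics/'+save,c['img'][:,:,::-1])
    return c
def w(c,p): return c['R']@np.array(p)+np.array(c['origin'])
def px(c,P):
    v=c['R'].T@(np.array(P)-np.array(c['origin'])); return c['cx']+c['f']*v[0]/v[2], c['cy']+c['f']*v[1]/v[2]
def ray(c,u,v,z):
    d=c['R']@np.array([(u-c['cx'])/c['f'],(v-c['cy'])/c['f'],1]); o=np.array(c['origin']); return o+d*(z-o[2])/d[2]
def find(c,n,things):
    for t in things:
        for r in spotter.tip_of(n,t)[:2]: print(n,t,np.round(w(c,r['at'])*1000),round(r['confidence'],2))
E
python3 - <<'E'
from h import *
for n in ['top','scene']:
    c=cam(n,n+'0.png'); print(n,c['vfov'],c['origin'],c['img'].shape)
    find(c,n,['nose_end','plain_end','middle','strip','dock','post','media_bottle','sample_cup','tube_rack','slide_box','petri_dish'])
print(monitor.get_obs())
E
```

```text
top 43.800947067854906 [ 0.24840742 -0.024995    1.53968835] (420, 560, 3)
top nose_end [565.  73.  22.] 0.72
top nose_end [678.  70.  -1.] 0.28
top plain_end [ 520. -239.   19.] 0.72
top middle [541. -84.  24.] 0.71
top middle [683.  72.  -1.] 0.16
top strip [540. -79.   1.] 0.98
top dock [681.  73.  -1.] 0.98
top dock [542. -81.   1.] 0.19
top post [594. 178.  -4.] 0.54
top media_bottle [ 739. -336.   -5.] 0.81
top sample_cup [424. 309.  -2.] 0.41
top sample_cup [562.  70.  20.] 0.2
top tube_rack [541. 441.   1.] 0.81
top slide_box [ 555. -444.   -1.] 0.77
top petri_dish [ 417. -387.   -1.] 0.82
scene 44.24528749542332 [-0.30677833  1.28829732  0.90969354] (420, 560, 3)
scene nose_end [563.  72.  23.] 0.68
scene plain_end [ 521. -240.   21.] 0.98
scene plain_end [566.  73.  24.] 0.65
scene middle [541. -88.  21.] 0.97
scene strip [545. -81.  -4.] 0.93
scene dock [686.  69.   1.] 0.9
scene dock [ 419. -390.   -5.] 0.57
scene post [540. -89.  19.] 0.72
scene post [597. 176.   3.] 0.53
scene media_bottle [ 737. -337.   -1.] 0.78
scene sample_cup [422. 308.   0.] 0.6
scene sample_cup [542. -83.  17.] 0.16
scene tube_rack [546. 441.   2.] 0.83
scene slide_box [ 559. -442.   -4.] 0.41
scene petri_dish [ 419. -386.   -3.] 0.63
{'time_s': 1.2, 'q': array([-1.40329173e+00,  1.80796903e-01,  1.60701648e+00, -8.42336959e-06,
        1.35378298e+00, -2.06303309e-01]), 'dq': array([-0.0004877 ,  0.00056263,  0.00093364,  0.00023541, -0.0017258 ,
       -0.00044768]), 'joint_efforts': array([ 6.25009325e-04, -4.44843686e+01, -3.51681626e+01, -3.66926270e-04,
        7.42347183e-04, -1.67297480e-05]), 'eef_pos': array([ 0.2099826 , -0.53529868,  0.23128222]), 'eef_rot': array([-1.93833899e-06,  9.82584075e-01,  1.85818555e-01, -4.07606430e-06]), 'wrist_force': array([-0.00947292,  0.81544293,  0.44922569]), 'torque': array([-0.03620581, -0.01142488, -0.0415361 ]), 'opening': 1.0001144478700477}
```

View pics/top0.png

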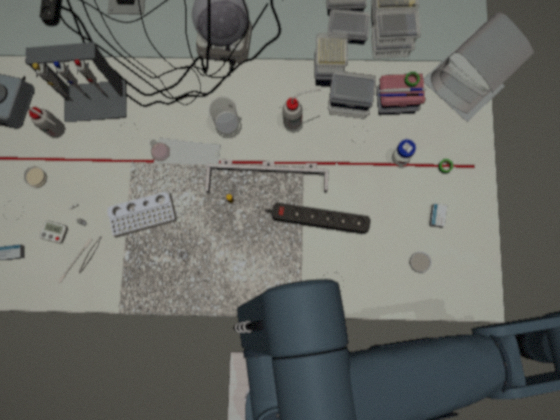

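View pics/scene0.png

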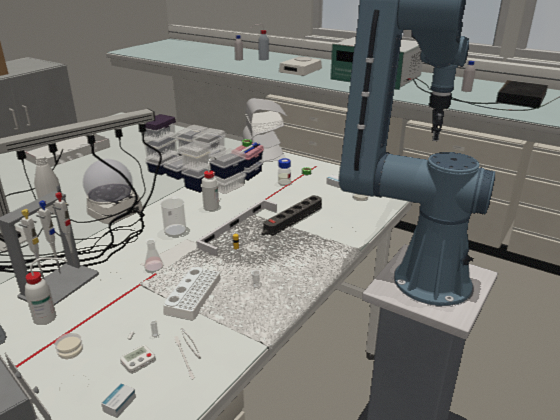

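Top view: the strip lies nose (268,211) to plain end (369,224). The dock rail runs (210,170)–(327,172), and the post is at (229,197). I'll zoom in to get the dock's yaw.

```bash
python3 - <<'E'
from h import *
c=cam('top')
i=c['img'][155:245,195:385]; cv2.imwrite('pics/crop1.png',cv2.resize(i,None,fx=4.2,fy=4.2,interpolation=cv2.INTER_CUBIC)[:,:,::-1])
# model projections for dock yaw candidates
for P in [(.686,.07,0),(.594,.177,.055),(.594,.177,0)]: print(px(c,P), (np.array(px(c,P))-[195,155])*4.2)
E
```

```text
(np.float64(267.190791362827), np.float64(171.25359552312236)) [303.20132372  68.2651012 ]
(np.float64(228.67098204548023), np.float64(195.72700779777375)) [141.41812459 171.05343275]
(np.float64(230.93991588049033), np.float64(199.8927879636958)) [150.9476467  188.54970945]
```

View pics/crop1.png

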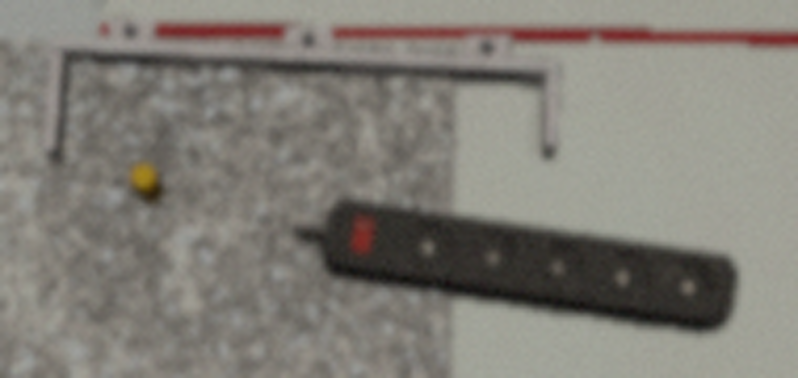

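```bash
python3 - <<'E'
from h import *
c=cam('top')
for n,u,v,z in [('railL',67,53,.034),('railR',546,72,.034),('cheekLtip',62,152,.034),('cheekRtip',543,150,.034),('post',144,174,.055),('nose',297,234,.025),('bodyNL',345,203,.042),('bodyNR',338,270,.042),('plainL',728,260,.042),('plainR',720,328,.042)]:
    print(n,np.round(ray(c,195+u/4.2,155+v/4.2,z)*1000))
E
```

```text
railL [684. 237.  34.]
railR [ 677. -105.   34.]
cheekLtip [612. 237.  34.]
cheekRtip [ 620. -103.   34.]
post [592. 175.  55.]
nose [558.  69.  25.]
bodyNL [577.  35.  42.]
bodyNR [529.  39.  42.]
plainL [ 542. -232.   42.]
plainR [ 494. -226.   42.]
```

```bash
python3 -m pendant '[[[22,46,-5,6.5,0],[22,46,-5,6.5,0],[22,46,-5,6.5,0],[22,46,-5,6.5,0],[22,46,-5,6.5,0],[22,46,-5,6.5,0],[22,46,-5,6.5,0],[22,46,-5,6.5,0]]]'
python3 -m pendant '[[[22,46,-10,0,0],[22,46,-10,0,0],[22,46,-10,0,0],[22,46,-20,0,0],[0,0,-40,0,0],[0,0,-40,0,0],[0,0,0,0,0]]]'
```

```text
time_s: 2.3
eef_pos: [0.3866, -0.1659, 0.1915]
eef_rot: [0.001, 0.801, 0.599, 0.0]
wrist_force: [-0.2, 0.1, 0.1]
opening: 0.005
time_s: 3.18
eef_pos: [0.4712, 0.0175, 0.0587]
eef_rot: [-0.003, 0.802, 0.598, -0.002]
wrist_force: [0.0, -0.3, -0.2]
opening: 0.002
```

```bash
python3 -m pendant '[[[0,2,-23,0,0],[0,0,-23,0,0],[15,0,0,0,0],[15,0,0,0,0],[10,0,0,0,0],[8,0,0,0,0],[8,0,0,0,0],[8,0,0,0,0]]]'
python3 - <<'E'
from h import *
for n in ['top','scene']:
    c=cam(n); find(c,n,['nose_end','plain_end','middle'])
E
```

```text
time_s: 4.18
eef_pos: [0.538, 0.0189, 0.0153]
eef_rot: [-0.0, 0.802, 0.598, -0.0]
wrist_force: [-2.9, 1.5, 2.2]
opening: 0.0
top plain_end [ 474. -224.   22.] 0.74
top middle [537. -81.  24.] 0.7
scene nose_end [607.  63.  24.] 0.63
scene plain_end [ 471. -222.   16.] 0.88
scene middle [537. -86.  19.] 0.64
```

```bash
python3 -m pendant '[[[-45,0,0,0,0],[-48,-20,0,0,0],[0,-46,0,0,0],[0,-45,0,0,0],[15,-6,0,0,0],[15,-6,0,0,0],[8,-3,0,0,0],[8,-3,0,0,0]]]'
python3 -m pendant '[[[8,-3,0,0,0],[0,0,0,0,0]]]'
python3 - <<'E'
from h import *
for n in ['top','scene']:
    c=cam(n); find(c,n,['nose_end','plain_end','middle'])
E
```

```text
time_s: 5.58
eef_pos: [0.4902, -0.11, 0.0149]
eef_rot: [-0.001, 0.802, 0.598, -0.001]
wrist_force: [-2.8, -0.7, -0.1]
opening: -0.0
time_s: 5.82
eef_pos: [0.4998, -0.1134, 0.0154]
eef_rot: [0.0, 0.802, 0.598, 0.0]
wrist_force: [0.0, -0.6, -0.5]
opening: 0.0
top nose_end [590.  65.  20.] 0.83
top plain_end [ 509. -236.   19.] 0.8
top middle [547. -84.  23.] 0.73
top middle [592. 177.   0.] 0.64
scene nose_end [592.  69.  22.] 0.79
scene plain_end [ 505. -235.   15.] 0.73
```

```bash
python3 -m pendant '[[[-12,0,0,0,0],[-8,40,0,0,0],[0,43,0,0,0],[20,0,0,0,0],[14,0,0,0,0],[7,-2,0,0,0],[7,-2,0,0,0],[0,0,0,0,0]]]'
python3 - <<'E'
from h import *
for n in ['top','scene']:
    c=cam(n); find(c,n,['nose_end','plain_end','middle'])
E
```

```text
time_s: 7.22
eef_pos: [0.5266, -0.0347, 0.0149]
eef_rot: [-0.0, 0.802, 0.597, -0.0]
wrist_force: [-0.4, 1.1, -0.4]
opening: -0.005
top nose_end [ 508. -237.   18.] 0.54
top plain_end [ 507. -239.   20.] 0.72
top middle [550. -85.  21.] 0.56
scene nose_end [603.  64.  24.] 0.61
scene plain_end [ 507. -233.   23.] 0.68
scene middle [552. -89.  18.] 0.68
```

```bash
python3 -m pendant '[[[-50,0,0,0,0],[-46,-30,0,0,0],[0,-55,0,0,0],[0,-55,0,0,0],[0,-55,0,0,30],[0,-40,0,0,30],[35,0,0,0,30],[33,0,0,0,30]]]'
python3 -m pendant '[[[3,10,0,0,30],[3,10,0,0,30],[6,19,0,0,30],[6,19,0,0,30],[6,19,0,0,30],[0,0,0,0,30]]]'
python3 - <<'E'
from h import *
for n in ['top','scene']:
    c=cam(n,n+'2.png'); find(c,n,['nose_end','plain_end','middle'])
E
```

```text
time_s: 8.62
eef_pos: [0.4998, -0.2706, 0.0155]
eef_rot: [0.0, 0.802, 0.597, 0.0]
wrist_force: [-0.3, 1.0, 0.0]
opening: 0.352
time_s: 9.38
eef_pos: [0.5232, -0.1899, 0.0152]
eef_rot: [-0.001, 0.801, 0.599, 0.0]
wrist_force: [0.3, -0.3, -0.2]
opening: 0.351
top nose_end [621. 123.  20.] 0.96
top plain_end [ 529. -176.   20.] 0.9
top middle [570. -22.  23.] 0.61
top middle [618. 125.  21.] 0.39
scene nose_end [622. 127.  22.] 0.88
scene nose_end [ 559. -442.   -1.] 0.28
scene plain_end [ 524. -177.   22.] 0.94
scene middle [573. -30.  17.] 0.92
scene middle [546. 442.   3.] 0.5
```

View pics/scene2.png

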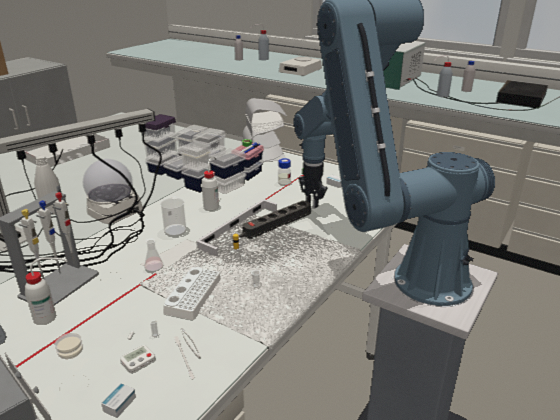

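```bash
python3 -m pendant '[[[5,16,0,0,30],[5,16,0,0,30],[5,16,0,0,30],[5,16,0,0,30],[5,16,0,0,30],[0,0,0,0,30]]]'
python3 - <<'E'
from h import *
for n in ['top','scene']:
    c=cam(n,n+'3.png'); find(c,n,['nose_end','plain_end','middle'])
    if n=='top': cv2.imwrite('pics/crop3.png',cv2.resize(c['img'][155:245,195:385],None,fx=4.2,fy=4.2,interpolation=cv2.INTER_CUBIC)[:,:,::-1])
E
```

```text
time_s: 10.52
eef_pos: [0.5482, -0.1102, 0.0151]
eef_rot: [-0.001, 0.801, 0.599, 0.0]
wrist_force: [0.5, 0.2, 0.5]
opening: 0.352
top nose_end [646. 202.  20.] 0.84
top plain_end [555. -96.  19.] 0.69
top middle [595.  53.  22.] 0.56
scene nose_end [645. 206.  21.] 0.93
scene plain_end [552. -97.  24.] 0.88
scene plain_end [420. 306.   1.] 0.36
scene middle [595.  50.  19.] 0.9
scene middle [551. -95.  21.] 0.28
```

View pics/crop3.png

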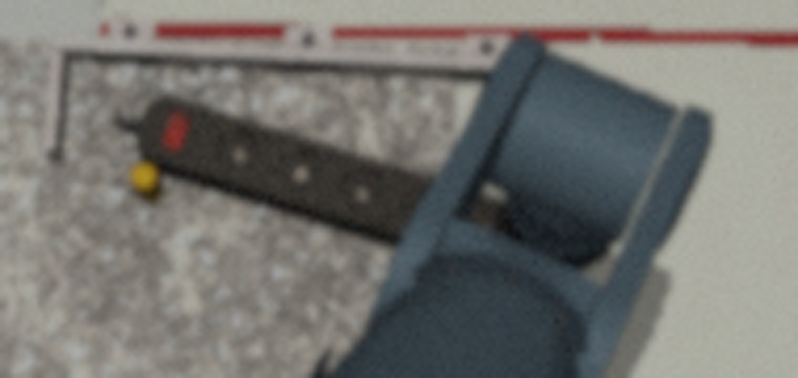

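The nose (crop 118,122) is now behind the post (145,178). I'll push it a little further in, back off, then go round to swing the plain end.

```bash
python3 -m pendant '[[[3,10,0,0,30],[3,11,0,0,30],[0,0,0,0,30],[-3,-12,0,0,30],[-12,-40,0,0,30],[-60,0,0,0,0],[-50,0,0,0,0],[0,0,0,0,0]]]'
python3 - <<'E'
from h import *
for n in ['top','scene']:
    c=cam(n); find(c,n,['nose_end','plain_end','middle'])
E
```

```text
time_s: 11.92
eef_pos: [0.4245, -0.1423, 0.0141]
eef_rot: [-0.002, 0.802, 0.597, -0.001]
wrist_force: [0.7, 0.4, 0.0]
opening: -0.004
top nose_end [650. 225.  21.] 0.56
top nose_end [ 417. -390.    1.] 0.25
top plain_end [557. -76.  21.] 0.96
top middle [603.  70.  27.] 0.69
scene nose_end [652. 226.  22.] 0.83
scene plain_end [558. -79.  22.] 0.79
scene middle [603.  67.  19.] 0.93
```

```bash
python3 -m pendant '[[[40,50,0,0,0],[36,52,0,0,0],[15,0,0,0,0],[10,0,0,0,0],[10,0,0,0,0],[10,0,0,0,0],[10,0,0,0,0],[10,0,0,0,0]]]'
python3 - <<'E'
from h import *
for n in ['top','scene']:
    c=cam(n); find(c,n,['nose_end','plain_end','middle'])
E
```

```text
time_s: 13.32
eef_pos: [0.5691, -0.0436, 0.0153]
eef_rot: [-0.0, 0.802, 0.597, -0.0]
wrist_force: [-2.4, -0.3, 0.2]
opening: 0.004
top nose_end [633. 230.  16.] 0.68
top middle [616.  76.  22.] 0.76
scene nose_end [639. 232.  20.] 0.65
scene plain_end [606. -79.  23.] 0.61
scene middle [622.  70.  17.] 0.68
```

```bash
python3 -m pendant '[[[10,0,0,0,0],[10,0,0,0,0],[8,0,0,0,0],[0,0,0,0,0]]]'
python3 - <<'E'
from h import *
for n in ['top','scene']:
    c=cam(n); find(c,n,['nose_end','plain_end','middle'])
E
```

```text
time_s: 14.22
eef_pos: [0.5977, -0.0431, 0.0154]
eef_rot: [0.0, 0.802, 0.598, 0.0]
wrist_force: [-0.7, 0.3, 0.5]
opening: -0.003
top nose_end [625. 235.  18.] 0.58
top plain_end [629. 235.  17.] 0.39
scene nose_end [628. 236.  21.] 0.85
scene plain_end [640. -77.  19.] 0.87
scene middle [631.  72.  21.] 0.77
```

```bash
python3 -m pendant '[[[-40,0,0,0,0],[0,60,0,0,0],[0,60,0,0,0],[0,48,0,0,0],[25,0,0,0,0],[10,0,0,0,0],[10,-1,0,0,0],[8,-1,0,0,0]]]'
python3 - <<'E'
from h import *
for n in ['top','scene']:
    c=cam(n); find(c,n,['nose_end','plain_end','middle'])
E
```

```text
time_s: 15.62
eef_pos: [0.6083, 0.1225, 0.0149]
eef_rot: [-0.001, 0.802, 0.597, -0.001]
wrist_force: [-5.7, 2.4, 5.7]
opening: 0.001
top nose_end [652. 230.  20.] 0.97
top plain_end [655. 230.  17.] 0.64
top plain_end [643. -82.  20.] 0.6
top middle [644.  74.  25.] 0.91
scene nose_end [654. 231.  21.] 0.72
scene plain_end [646. -83.  22.] 0.93
scene middle [658. 231.  22.] 0.63
scene middle [649.  70.  16.] 0.57
```

```bash
python3 -m pendant '[[[4,0,0,0,0],[2,0,0,0,0],[0,0,0,0,0]]]'
python3 -m pendant '[[[2,0,0,0,0],[0,0,0,0,0]]]'
```

```text
time_s: 16.4
eef_pos: [0.6154, 0.123, 0.0152]
eef_rot: [-0.0, 0.802, 0.598, -0.0]
wrist_force: [-4.4, 1.6, 2.5]
opening: 0.001
time_s: 16.65
eef_pos: [0.6162, 0.1231, 0.0151]
eef_rot: [-0.001, 0.802, 0.598, -0.001]
wrist_force: [-8.0, -0.0, 5.5]
opening: -0.002
```

```bash
python3 -m pendant '[[[-40,0,0,0,0],[0,-60,0,0,0],[0,-60,0,0,0],[0,-48,0,0,0],[20,0,0,0,0],[8,0,0,0,0],[4,0,0,0,0],[0,0,0,0,0]]]'
python3 -m pendant '[[[2,0,0,0,0],[0,0,0,0,0]]]'
```

```text
time_s: 17.65
eef_pos: [0.6095, -0.0443, 0.0151]
eef_rot: [-0.0, 0.801, 0.598, 0.0]
wrist_force: [-0.4, 0.3, -0.3]
opening: 0.004
time_s: 17.9
eef_pos: [0.6113, -0.0445, 0.0151]
eef_rot: [-0.0, 0.802, 0.598, -0.0]
wrist_force: [-0.8, 0.0, -0.0]
opening: -0.003
```

```bash
python3 -m pendant '[[[2,0,0,0,0],[0,0,0,0,0]]]'
python3 -m pendant '[[[2,0,0,0,0],[0,0,0,0,0]]]'
python3 -m pendant '[[[1,0,0,0,0],[0,0,0,0,0]]]'
```

```text
time_s: 18.15
eef_pos: [0.6127, -0.0447, 0.015]
eef_rot: [-0.001, 0.802, 0.598, -0.001]
wrist_force: [-4.2, 0.9, 1.5]
opening: 0.002
time_s: 18.4
eef_pos: [0.6129, -0.0447, 0.0149]
eef_rot: [-0.002, 0.802, 0.598, -0.002]
wrist_force: [-11.8, 1.6, 8.1]
opening: -0.001
time_s: 18.65
eef_pos: [0.613, -0.0447, 0.0148]
eef_rot: [-0.003, 0.802, 0.598, -0.003]
wrist_force: [-16.4, -0.9, 10.6]
opening: -0.001
```

The plain end is hard against the rail. I'll press the nose side once more, then retreat and look.

```bash
python3 -m pendant '[[[-40,0,0,0,0],[0,60,0,0,0],[0,60,0,0,0],[0,45,0,0,0],[30,0,0,0,0],[8,0,0,0,0],[3,0,0,0,0],[0,0,0,0,0]]]'
python3 -m pendant '[[[2,0,0,0,0],[0,0,0,0,0]]]'
```

```text
time_s: 19.65
eef_pos: [0.6169, 0.1194, 0.015]
eef_rot: [-0.0, 0.802, 0.597, -0.0]
wrist_force: [-1.1, 1.7, -0.5]
opening: -0.002
time_s: 19.9
eef_pos: [0.6179, 0.1195, 0.0149]
eef_rot: [-0.001, 0.802, 0.598, -0.001]
wrist_force: [-6.2, 0.0, 3.2]
opening: 0.001
```

```bash
python3 -m pendant '[[[1,0,0,0,0],[0,0,0,0,0]]]'
python3 -m pendant '[[[-30,0,0,0,0],[-50,-20,0,0,0],[-40,-20,30,0,0],[-40,-40,50,0,0],[-40,-50,50,0,0],[0,-60,20,0,0],[0,-60,0,0,0],[0,-60,0,0,0]]]'
python3 - <<'E'
from h import *
for n in ['top','scene']:
    c=cam(n); find(c,n,['nose_end','plain_end','middle','strip','dock','media_bottle','sample_cup','tube_rack','slide_box','petri_dish'])
    if n=='top': cv2.imwrite('pics/crop4.png',cv2.resize(c['img'][155:245,195:385],None,fx=4.2,fy=4.2,interpolation=cv2.INTER_CUBIC)[:,:,::-1])
E
```

```text
time_s: 20.15
eef_pos: [0.618, 0.1195, 0.0148]
eef_rot: [-0.001, 0.802, 0.598, -0.002]
wrist_force: [-10.5, -0.5, 6.9]
opening: -0.005
time_s: 21.15
eef_pos: [0.4369, -0.1738, 0.146]
eef_rot: [0.002, 0.802, 0.597, 0.0]
wrist_force: [0.3, 0.5, 0.6]
opening: -0.0
top nose_end [665. 232.  20.] 0.61
top plain_end [651. -80.  21.] 0.9
top plain_end [423. 310.  -2.] 0.35
top middle [ 739. -336.   -6.] 0.66
top middle [653.  73.  22.] 0.57
top strip [655.  76.   2.] 0.87
top strip [656.  73.  23.] 0.19
top dock [680.  71.  -2.] 0.59
top dock [421. 312.  -0.] 0.54
top media_bottle [ 741. -337.   -6.] 0.65
top sample_cup [423. 309.   0.] 0.43
top tube_rack [544. 438.  -3.] 0.86
top slide_box [ 553. -443.    0.] 0.58
top petri_dish [ 419. -387.   -3.] 0.59
scene nose_end [662. 234.  21.] 0.72
scene plain_end [648. -79.  21.] 0.75
scene middle [657.  70.  18.] 0.78
scene strip [658.  75.  -2.] 0.74
scene dock [687.  70.   3.] 0.56
scene media_bottle [ 737. -338.    1.] 0.92
scene media_bottle [652. -83.  22.] 0.63
scene sample_cup [420. 306.  -2.] 0.71
scene tube_rack [547. 440.   4.] 0.88
scene slide_box [ 558. -442.   -1.] 0.53
```

View pics/crop4.png

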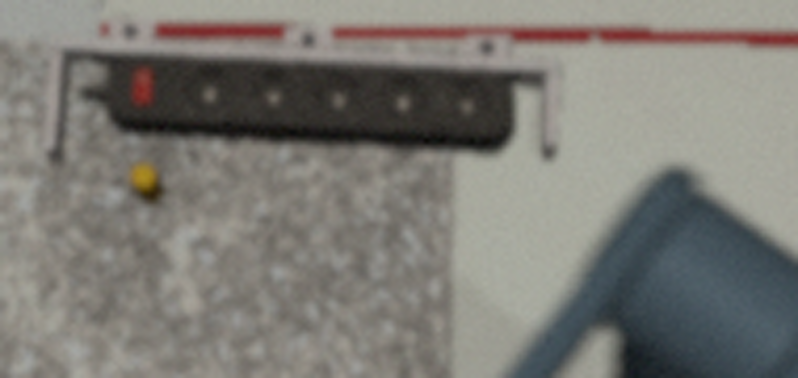

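The strip lies flat against the rail, from nose (88,93) to plain end (513,108), clear of both cheeks (60 and 545).

```bash
python3 -c "
from bench import order; print(order.hand_in())"
```

```text
the job is handed in; nothing more can be done
None
```

The strip is in the dock and the job is handed in at about 21 s on the clock, against the 72 s limit. I got no verdict back.

**What I did:** I angled the strip with side pushes from the shut fingertips. I then pushed it nose-first behind the post with two slightly spread fingers on the plain end, swung the plain end in, and pressed both ends onto the back rail.

**Last checks:**
- **Against the rail:** both ends stopped firmly when pressed, the plain end at about 16 N and the nose side at about 10 N. The last top picture shows the strip flat along the rail.
- **End positions:** the networks put the nose at about world (0.663, 0.233) and the plain end at about (0.650, -0.080). That is roughly 24–29 mm in front of the rail; home is 27 mm and the allowed range is 20–36 mm.
- **Cheeks:** the nose is close to the left cheek but clear of it in the picture.
- **Nose behind the post:** before the swing, the nose was about 50 mm past the post, and the plain end was about 125 mm in front of the rail, so still outside the dock.
- **Bystanders:** every bystander was found within a few mm of its starting place. The petri dish was found only by the top camera in the last check.
- **Robot:** it is clear of everything.

**Disagreements:** the two cameras differed by about 3 mm on the strip's ends and up to 7 mm on the dock's position. A few low-confidence detections were plainly wrong and I ignored them. One early push turned the strip about 17°, more than I planned, and I corrected it with two more side pushes.

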